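# Slide the thin board out over the end of the ledge

## Robot

A 6-joint arm with a two-finger parallel gripper is mounted at the origin on the work surface. World frame = base frame: x ahead of the robot, y to its left, z up, the work surface at z = 0. Lengths are in m, angles in rad, forces in N, time in s.
With the tool pointing down it reaches from about 0.225 to 0.875 m from the base axis. Payload 3.4 kg.
Tool frame: the origin (TCP) lies between the finger pads; the fingertips stand 8 mm ahead of it and the grasp point (between the pads) lies 11 mm behind it; z points along the fingers, y is the line along which they close (so a half turn about z gives the same grasp; the last joint's range is limited). The gripper opens to 85 mm and grips with 20 to 120 N. Pads are 22 mm wide; open, the fingers measure 114 mm over their backs; the gripper's body (76 mm by 85 mm) begins 54 mm behind the grasp point. The pads swing forward as they close: fully open they stand 13 mm farther back than shut.
Start: joints at [1.034, 0.276, 1.505, -0, 1.361, -0.121], TCP at [0.232, 0.526, 0.239] pointing down, gripper open.
Joint ranges: [-2.89, 2.89], [-0.75, 2.08], [0.22, 2.7], [-1.18, 4.32], [0.11, 2.71], [-2.7, 2.7]. Speed limits (rad/s): [2.57, 2.57, 3.14, 3.14, 3.14, 3.14].

## Interface

Orientations are given as a unit quaternion [w, x, y, z].
In Python, from rig import manip gives the robot as it stands.
- The arm moves only by the tool move_arm, never from a script. Its argument "deltas" is a list that holds one entry, the list of rows, each a list of 5 numbers: the shift along the tool's x, y, z normalised to -1 to 1, where 1 is 80 cm, then the turn about the tool's z normalised to -1 to 1, where 1 is 120 degrees, then the closure, from -1 (fully open) to 1 (shut). In form: [[[tx, ty, tz, twist, grip], ...]]. A call has 1 to 12 rows; each row is the pose to reach, as a shift and turn from the pose commanded when the call began, along the tool's axes at that moment; what a row does not reach only later rows make up. A row lasts 1/10 s, in which the tool goes at most 50 mm and 8.59 degrees, less where a joint would pass 70% of its speed; a pose out of reach is approached as far as the arm can. A call with a number of a shift or a turn outside -1 to 1 is refused whole. A call with a gripper value outside its range is refused whole. The fingers move at their own pace and stop on an object; "squeeze" is the grip in N (left out, the last holds). Time passes only in rows, so rows that repeat a pose let the fingers close. It gives the time, the measured TCP pose, the force, the opening and the grip force at its end, in the units of the state.
- manip.get_state(): the state, without advancing time (a new reading comes with each control period).
- manip.get_image(name): name is "scene" or "top" or "wrist"; returns the picture (420x560x3 uint8, red, green, blue); there is no depth.
- manip.camera_params(name): a dict with "fx", "fy", "cx", "cy" (pixels), "R" (3x3) and "t" (3): a world point X has camera coordinates R X + t; the wrist camera has in their place "tool_from_camera" (4x4, takes a point from camera to tool coordinates, whose origin is the TCP and whose axes are the flange's). Camera axes: x right, y down, z forward; pixel columns grow to the right and rows downward; lengths in m; the calibration is good to about 2 mm. A picture is of the moment at which its call begins: read the wrist's pose just before it. camera_params takes no time and is no camera call.
- manip.sign_off(): hands the job in; it is judged then, once.
The state is a dict: "clock": time; "qpos": joint angles; "qd": joint speeds; "effort": joint torques, N m; "position": TCP position; "ee_rot": TCP orientation; "contact_force": force on the tool from outside, world axes, zero at the start; "moment": the same for the moment, N m; "width": finger opening in m; "gripper_force": force on a finger pad.
Only numpy, scipy, OpenCV 4.12 (cv2) and the standard library are available. Lean on these libraries where they do the work, as an engineer would, in place of code of your own. Each camera call takes 0.05 s, during which the arm holds its last target. There are 200 camera calls.

## Task

The thin white cutting board lies flat on the steel ledge, where nobody can get a finger under it. Push it back until its long side lies flat against the ledge's upstand, and along the upstand towards the robot's right until its whole hanging hole sticks out past the ledge's right-hand end, with about two thirds or more of the board still resting on the ledge. Only push it, never lift or tip it, leave it lying there, and do not disturb the bottle and tub on the ledge or the other things standing around it.

Things in the scene. Friction and masses are not known exactly. Their poses are not given: they have to be found in the camera images.
- board: thin white plastic cutting board, loose, lying flat on the ledge: 130 mm along its x, 220 mm along its y, 8 mm thick, 0.15 to 0.3 kg, square-cut edges; slides on the steel with ordinary friction. Origin at the centre of its underside. At its -y end (towards the robot's right) is a round hanging hole, 25 mm across, its centre 25 mm from the end. Its +x long side faces the upstand; it starts off the upstand and turned up to 0.2 rad to it.
- board_hole (a point): centre of the board's hanging hole, on the underside (board frame x 0, y -85 mm)
- board_tip (a point): middle of the board's short end next to the hole, on the underside (board frame x 0, y -110 mm)
- board_back_right (a point): right-hand far corner of the board, underside (board frame x +65, y -110 mm)
- board_back_left (a point): left-hand far corner of the board, underside (board frame x +65, y +110 mm)
- ledge: fixed stainless steel ledge standing on the counter, placed and turned differently each time: flat top 80 mm above the counter, 250 mm along its x (away from the robot), 500 mm along its y, open at both ends and at the front, with a 5 mm thick, 30 mm high upstand along the whole far (+x) side. The upstand's inner face lies 120 mm from the middle in +x. Origin at counter height below the middle of the top; point and ledge axes are parallel.
- ledge_end (a point): middle of the top edge of the ledge's right-hand (-y) end, 250 mm from the middle; past it (more negative y in the ledge frame) the board overhangs freely
- ledge_back (a point): foot of the upstand's inner face, at the middle of the ledge's length, on the top surface (ledge frame x +120 mm)
- sauce_bottle: bystander: amber bottle, 44 mm across, 105 mm tall, standing on the front right part of the ledge; some 30 to 50 mm remain between it and a board that lies against the upstand. Origin at the centre of its foot
- tub: bystander: low round grey tub with white lid, 52 mm across, 50 mm tall, beside the bottle on the front right part of the ledge (the two may be swapped). Origin at the centre of its foot
- cup: bystander: white cup, 72 mm across, 75 mm tall, on the counter off the ledge's right end. Origin at the centre of its foot
- bowl: bystander: steel bowl, 120 mm across, 50 mm tall, on the counter left of the ledge. Origin at the centre of its foot
- price_plate: bystander: blank standing price plate, 90 mm wide, 67 mm tall, on the counter left of the ledge. Origin at the centre of its foot

How it is judged:
By the outcome, as a careful person would: the job done as asked, in the order asked, and still so for the second after the job is handed in, with the robot touching nothing.
It also fails if it takes over 54 s, if anything falls off the work surface, if the arm or the gripper's body presses on something with over 40 N, if the wrist force passes 120 N, or if a joint passes its speed limit or range.

## Working session

There is one attempt and no reset: what is moved stays moved. The work goes in short steps, Python scripts to look and compute and a tool call to move; the robot and the scene stay as the last step left them, time stands still between calls to the robot, and variables do not carry over. Pictures are saved under pics/ and viewed, at most 10 in all, crops included, and the job is handed in when it is done.

Besides the shell and the picture viewer there is one more tool, called after "Call:" as a command line: name --argument value ..., lists and objects as JSON in quotes. move_arm: Moves the arm, as the interface text tells. Scaled input: -1 to 1 covers 80 cm each way for a shift and 120 degrees each way for a turn. Its arguments: {"type":"object","properties":{"deltas":{"type":"array","items":{"type":"array","items":{"type":"array","items":{"type":"number","minimum":-1,"maximum":1}}}},"squeeze":{"type":"number"}},"required":["deltas"]}

```bash
mkdir -p pics
python3 - <<'E'
from rig import manip
import cv2
for n in("top","scene"):
    im=manip.get_image(n); cv2.imwrite(f"pics/{n}0.png",cv2.resize(im[:,:,::-1],(800,600),interpolation=cv2.INTER_CUBIC))
    p=manip.camera_params(n);print(n,p)
s=manip.get_state();print(s)
E
```

```text
top {'fx': 509.5632060337681, 'fy': 509.5632060337681, 'cx': 278.99004892581314, 'cy': 212.10491623139606, 'R': array([[-0.02654306, -0.99934808, -0.02447215],
       [-0.99162885,  0.02941681, -0.12572538],
       [ 0.12636331,  0.02093015, -0.9917632 ]]), 't': array([0.03342484, 0.50925305, 1.26956867])}
scene {'fx': 452.6021154835625, 'fy': 452.6021154835625, 'cx': 271.26304311022363, 'cy': 206.903913133052, 'R': array([[ 0.86847615,  0.49549434,  0.01531432],
       [ 0.31615607, -0.52981824, -0.78698028],
       [-0.38183047,  0.68831532, -0.61678805]]), 't': array([-0.45387957, -0.10265841,  1.45458118])}
{'clock': 0.1, 'qpos': array([ 1.03399129e+00,  2.76505164e-01,  1.50602152e+00, -1.12960555e-05,
        1.36066918e+00, -1.20987776e-01]), 'qd': array([ 9.83980325e-04,  5.79949001e-04, -2.66937205e-03,  4.02599188e-05,
       -8.57952950e-04, -1.54913597e-03]), 'effort': array([ 7.11608136e-04, -4.17701054e+01, -2.46406442e+01, -1.38644305e-04,
        5.82359135e-03,  9.67394911e-07]), 'position': array([0.23203091, 0.52560575, 0.23853538]), 'ee_rot': array([-2.53690684e-04,  2.06412800e-01,  9.78464672e-01, -7.60422533e-04]), 'contact_force': array([-0.01497885, -0.03607517, -0.85062382]), 'moment': array([-0.00993914,  0.02236009, -0.01048066]), 'gripper_force': 0.0, 'width': 0.0855784058229207}
```

View pics/top0.png

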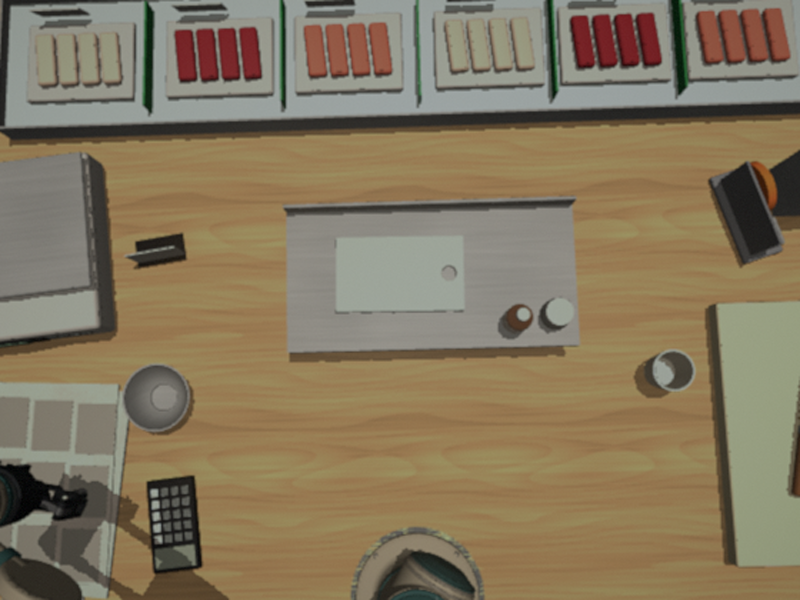

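View pics/scene0.png

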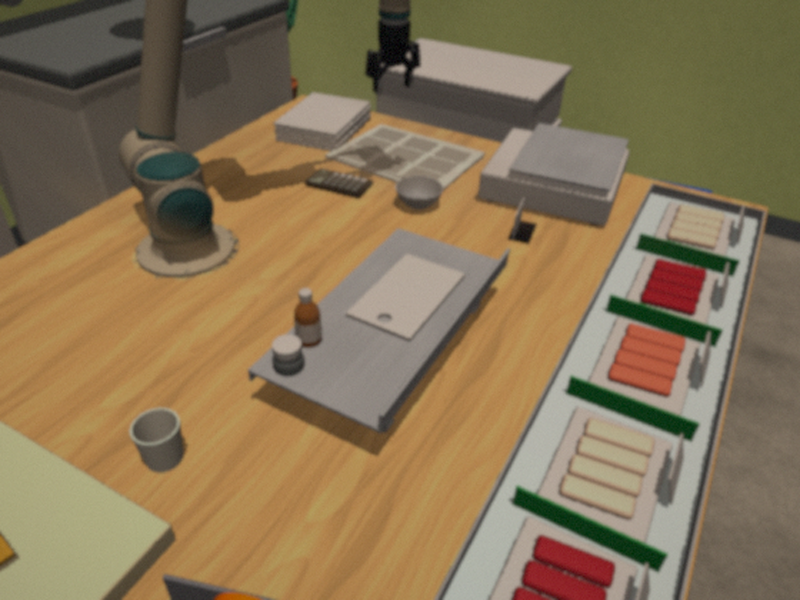

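The top view shows the ledge at about (287–578, 200–352). The board is at (336–464, 237–312) with its hole at (449, 272), the bottle at (518, 317) and the tub at (558, 313). I'll enlarge the ledge.

Run:
```python
from rig import manip
import cv2
im=manip.get_image("top")
c=im[130:260,195:415,::-1]; cv2.imwrite("pics/crop0.png",cv2.resize(c,(792,468),interpolation=cv2.INTER_CUBIC))
```

```text
(no output)
```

View pics/crop0.png

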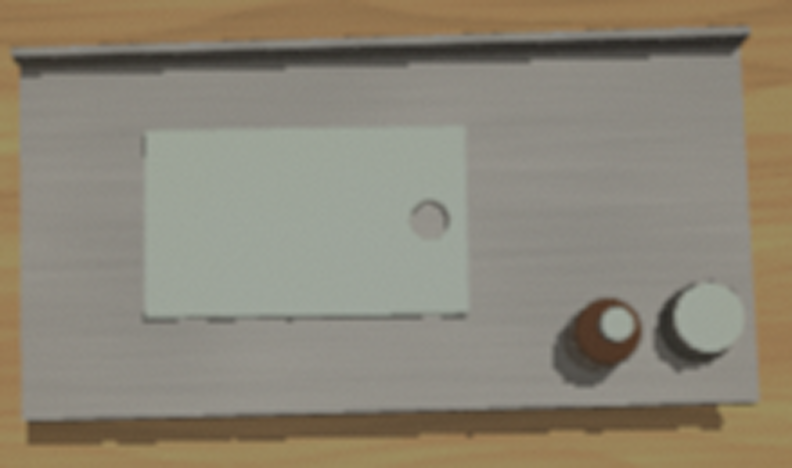

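```bash
cat > h.py <<'E'
from rig import manip
import numpy as np
def ray(uv,z,n="top",s=3.6,o=(195,130)):
    p=manip.camera_params(n)
    u=(uv[0]+.5)/s-.5+o[0]; v=(uv[1]+.5)/s-.5+o[1]
    d=p["R"].T@np.array([(u-p["cx"])/p["fx"],(v-p["cy"])/p["fy"],1]); c=-p["R"].T@p["t"]
    return c+d*(z-c[2])/d[2]
def fr(x,o,a):
    R=np.array([[np.cos(a),-np.sin(a)],[np.sin(a),np.cos(a)]]); return R.T@(np.array(x)[:2]-o)
E
python3 - <<'E'
from h import *
np.set_printoptions(precision=4,suppress=True)
fl,frr=ray((22,418),.08)[:2],ray((757,402),.08)[:2]
bl,br=ray((13,49),.11)[:2],ray((749,30),.11)[:2]
print("front",fl,frr,np.linalg.norm(fl-frr),"back",bl,br,np.linalg.norm(bl-br), "depth",np.linalg.norm(fl-bl),np.linalg.norm(frr-br))
dy=(fl-frr)+(bl-br); yaw=np.arctan2(-dy[0],dy[1]); o=(fl+frr+bl+br)/4
print("ledge",o,yaw)
cs=[ray(q,.088)[:2] for q in((144,131),(466,127),(468,314),(144,319))]
for c in cs: print("board",c,"ledge frame",fr(c,o,yaw))
dy=cs[0]-cs[1]+cs[3]-cs[2];print("byaw",np.arctan2(-dy[0],dy[1])-yaw)
for n,q,z in(("hole",(430,220),.088),("bottle",(617,323),.185),("tub",(708,317),.13)):
    x=ray(q,z);print(n,x,fr(x,o,yaw))
print("cup",ray((671,370),.075,s=800/560,o=(0,0)), "cam",-manip.camera_params("top")["R"].T@manip.camera_params("top")["t"])
E
```

```text
front [0.4266 0.212 ] [ 0.4234 -0.2858] 0.4978400743265364 back [0.6762 0.211 ] [ 0.6729 -0.2882] 0.499265494060865 depth 0.24968483409643202 0.24950949378849752
ledge [ 0.5498 -0.0378] -0.006525719079969303
board [0.6213 0.1248] ledge frame [0.0705 0.163 ]
board [ 0.617  -0.0965] ledge frame [ 0.0676 -0.0583]
board [ 0.4879 -0.093 ] ledge frame [-0.0615 -0.0557]
board [0.491  0.1269] ledge frame [-0.0599  0.1642]
byaw -0.010060954348914094
hole [ 0.5532 -0.0696  0.088 ] [ 0.0036 -0.0318]
bottle [ 0.4684 -0.1786  0.185 ] [-0.0805 -0.1414]
tub [ 0.4765 -0.2461  0.13  ] [-0.0719 -0.2088]
cup [ 0.3769 -0.44    0.075 ] cam [ 0.3455 -0.0081  1.324 ]
```

```bash
cat >> h.py <<'E'
from scipy.spatial.transform import Rotation as Ro
O=np.array([.5498,-.0378]);A=-.0065
def plan(lx,ly,z,ang):
    "ledge-frame xy, world z, tool-y direction angle (deg) in ledge frame -> normalised row"
    s=manip.get_state();w,x,y,q=s["ee_rot"];R=Ro.from_quat([x,y,q,w]).as_matrix()
    g=O+Ro.from_euler("z",A).as_matrix()[:2,:2]@[lx,ly]
    d=R.T@(np.array([*g,z])-s["position"])/.8
    cur=np.degrees(np.arctan2(R[1,1],R[0,1])); t=-(ang+np.degrees(A)-cur)
    print(np.round(d,4),"twist",round(((t+180)%360-180)/120,4),"at",fr(s["position"],O,A).round(4),s["position"][2].round(4),s["contact_force"].round(2),s["width"].round(4),s["clock"])
E
python3 -c "
from h import *
plan(-.1,.053,.239,90);plan(-.1,.053,.11,90)"
```

```text
Traceback (most recent call last):
  File "h.py", line 18, in plan
    print(np.round(d,4),"twist",round(((t+180)%360-180)/120,4),"at",fr(s["position"],O,A).round(4),s["position"][2].round(4),s["contact_force"].round(2),s["width"].round(4),s["clock"])
                                                                                                                                                         ^^^^^^^^^^^^^^^^
AttributeError: 'float' object has no attribute 'round'
```

```bash
sed -i 's/s\["width"\].round(4)/round(s["width"],4)/' h.py
python3 -c "
from h import *
plan(-.1,.053,.239,90);plan(-.1,.053,.11,90)"
```

```text
[-5.068e-01 -4.729e-01  1.000e-04] twist -0.1954 at [-0.3214  0.5614] 0.2386 [-0.32  0.23 -0.92] 0.0852 0.15
[-0.5068 -0.4727  0.1614] twist -0.1954 at [-0.3214  0.5614] 0.2386 [-0.32  0.23 -0.92] 0.0852 0.15
```

Call:
move_arm --deltas '[[[-0.507,-0.473,0,-0.1954,-0.3],[-0.507,-0.473,0,-0.1954,-0.3],[-0.507,-0.473,0,-0.1954,-0.3],[-0.507,-0.473,0,-0.1954,-0.3],[-0.507,-0.473,0,-0.1954,-0.3],[-0.507,-0.473,0,-0.1954,-0.3],[-0.507,-0.473,0,-0.1954,-0.3],[-0.507,-0.473,0,-0.1954,-0.3],[-0.507,-0.473,0,-0.1954,-0.3],[-0.507,-0.473,0,-0.1954,-0.3],[-0.507,-0.473,0,-0.1954,-0.3],[-0.507,-0.473,0,-0.1954,-0.3]]]'

```text
clock: 1.35
position: [0.4525, 0.0113, 0.2392]
ee_rot: [0.001, 0.006, 1.0, -0.001]
contact_force: [-0.4, 1.3, -0.1]
width: 0.0559
gripper_force: 0.0
```

```bash
python3 -c "
from h import *
plan(-.1,.053,.105,90)"
```

```text
[0.0033 0.0061 0.1677] twist -0.0027 at [-0.0976  0.0484] 0.2392 [-0.37  1.34 -0.1 ] 0.0559 1.35
```

Call:
move_arm --deltas '[[[0.003,0.006,0.05,-0.0027,-0.3],[0.003,0.006,0.1,-0.0027,-0.3],[0.003,0.006,0.14,-0.0027,-0.3],[0.003,0.006,0.16,-0.0027,-0.3],[0.003,0.006,0.1675,-0.0027,-0.3],[0.003,0.006,0.1675,-0.0027,-0.3],[0.003,0.006,0.1675,-0.0027,-0.3]]]'

```text
clock: 2.05
position: [0.4488, 0.0211, 0.1061]
ee_rot: [0.001, 0.0, 1.0, -0.0]
contact_force: [-0.2, 0.7, 0.6]
width: 0.0556
gripper_force: 0.0
```

```bash
python3 -c "
from h import *
import cv2
plan(-.1,.053,.09,90)
cv2.imwrite('pics/w1.png',manip.get_image('wrist')[:,:,::-1])
im=manip.get_image('top')
"
```

```text
[-0.0016 -0.0065  0.0202] twist 0.0029 at [-0.1013  0.0582] 0.1061 [-0.17  0.69  0.61] 0.0556 2.05
```

View pics/w1.png

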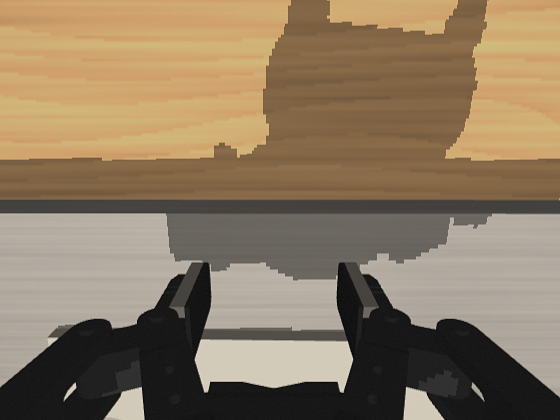

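The wrist view shows the open fingers over bare steel. The board's front edge is at row 335 and the ledge's front edge at row 205. I'll descend gently until I feel contact.

Call:
move_arm --deltas '[[[-0.0016,-0.0065,0.008,0.003,-0.3],[-0.0016,-0.0065,0.014,0.003,-0.3],[-0.0016,-0.0065,0.018,0.003,-0.3],[-0.0016,-0.0065,0.02,0.003,-0.3],[-0.0016,-0.0065,0.02,0.003,-0.3]]]'

```text
clock: 2.65
position: [0.4491, 0.0157, 0.0889]
ee_rot: [-0.0, 0.004, 1.0, 0.0]
contact_force: [-0.1, -0.5, -0.4]
width: 0.0554
gripper_force: 0.0
```

Call:
move_arm --deltas '[[[0,0,0.0015,0,-0.3],[0,0,0.0025,0,-0.3],[0,0,0.0025,0,-0.3]]]'

```text
clock: 2.95
position: [0.4494, 0.0157, 0.0873]
ee_rot: [0.0, 0.004, 1.0, 0.0]
contact_force: [-0.1, -0.3, -0.5]
width: 0.0556
gripper_force: 0.0
```

Call:
move_arm --deltas '[[[0,0,0.0015,0,-0.3],[0,0,0.0025,0,-0.3],[0,0,0.0025,0,-0.3]]]'

```text
clock: 3.25
position: [0.4493, 0.0157, 0.0852]
ee_rot: [-0.0, 0.004, 1.0, 0.0]
contact_force: [-0.2, -0.0, 0.4]
width: 0.0554
gripper_force: 0.0
```

Call:
move_arm --deltas '[[[0,0,0.0015,0,-0.3],[0,0,0.0025,0,-0.3],[0,0,0.0025,0,-0.3]]]'

```text
clock: 3.55
position: [0.4495, 0.0157, 0.0839]
ee_rot: [0.0, 0.004, 1.0, 0.0]
contact_force: [-1.8, -0.0, 6.5]
width: 0.0555
gripper_force: 2.9
```

Contact came at TCP z of about 0.084. I'll lift 3 mm and push back.

Call:
move_arm --deltas '[[[0,0,-0.004,0,-0.3],[0,0,-0.004,0,-0.3],[-0.01,0,-0.004,0,-0.3],[-0.018,0,-0.004,0,-0.3],[-0.023,0,-0.004,0,-0.3],[-0.028,0,-0.004,0,-0.3],[-0.033,0,-0.004,0,-0.3],[-0.038,0,-0.004,0,-0.3],[-0.043,0,-0.004,0,-0.3],[-0.048,0,-0.004,0,-0.3],[-0.053,0,-0.004,0,-0.3],[-0.058,0,-0.004,0,-0.3]]]'

```text
clock: 4.75
position: [0.4963, 0.0154, 0.0864]
ee_rot: [0.0, 0.004, 1.0, 0.0]
contact_force: [-0.4, -0.3, -1.4]
width: 0.0561
gripper_force: 0.6
```

Call:
move_arm --deltas '[[[-0.005,0,0,0,-0.3],[-0.01,0,0,0,-0.3],[-0.015,0,0,0,-0.3],[-0.02,0,0,0,-0.3],[-0.025,0,0,0,-0.3],[-0.03,0,0,0,-0.3],[-0.03,0,0,0,-0.3]]]'

```text
clock: 5.45
position: [0.521, 0.0151, 0.0866]
ee_rot: [0.001, 0.004, 1.0, -0.0]
contact_force: [0.7, -0.2, -0.3]
width: 0.0555
gripper_force: 0.0
```

```bash
python3 -c "
from h import *
plan(-.021,.053,.087,90)"
```

```text
[-0.0102  0.0004 -0.0004] twist -0.0003 at [-0.0292  0.0527] 0.0866 [ 0.69 -0.2  -0.26] 0.0555 5.45
```

Call:
move_arm --deltas '[[[-0.0025,0,0,0,-0.3],[-0.005,0,0,0,-0.3],[-0.0075,0,0,0,-0.3],[-0.0075,0,0,0,-0.3]]]'

```text
clock: 5.85
position: [0.526, 0.0151, 0.0866]
ee_rot: [0.0, 0.004, 1.0, 0.0]
contact_force: [-1.5, -0.0, 1.4]
width: 0.0557
gripper_force: 1.4
```

Call:
move_arm --deltas '[[[-0.0013,0,0,0,-0.3],[-0.0025,0,0,0,-0.3],[-0.0025,0,0,0,-0.3]]]'

```text
clock: 6.15
position: [0.5279, 0.0151, 0.0865]
ee_rot: [0.0, 0.004, 1.0, 0.0]
contact_force: [-3.4, -0.6, 3.7]
width: 0.0551
gripper_force: 1.7
```

Call:
move_arm --deltas '[[[-0.0013,0,0,0,-0.3],[-0.0025,0,0,0,-0.3],[-0.0025,0,0,0,-0.3]]]'

```text
clock: 6.45
position: [0.5285, 0.0151, 0.0864]
ee_rot: [-0.001, 0.003, 1.0, 0.0]
contact_force: [-5.8, 0.2, 5.7]
width: 0.0557
gripper_force: 3.1
```

Call:
move_arm --deltas '[[[0.006,0,0,0,-0.3],[0.02,0,0,0,-0.3],[0.02,0,-0.05,0,-0.3],[0.02,0,-0.1,0,-0.3],[0.02,0,-0.12,0,-0.3],[0.02,0,-0.12,0,-0.3]]]'

```text
clock: 7.05
position: [0.516, 0.015, 0.1854]
ee_rot: [0.004, 0.004, 1.0, -0.0]
contact_force: [0.4, -0.1, 0.2]
width: 0.0554
gripper_force: 0.0
```

```bash
python3 -c "
from h import *
plan(.053,.215,.18,0);plan(.053,.215,.18,180);print(manip.get_state()['qpos'].round(2))"
```

```text
[-0.1088  0.2031  0.0075] twist 0.7497 at [-0.0342  0.0526] 0.1854 [ 0.35 -0.06  0.19] 0.0554 7.05
[-0.1088  0.2031  0.0075] twist -0.7503 at [-0.0342  0.0526] 0.1854 [ 0.35 -0.06  0.19] 0.0554 7.05
[-0.11  0.22  1.72  0.    1.19 -1.67]
```

Call:
move_arm --deltas '[[[-0.03,0.05,0,0.07,-0.3],[-0.06,0.1,0,0.14,-0.3],[-0.09,0.15,0,0.21,-0.3],[-0.1088,0.2031,0,0.28,-0.3],[-0.1088,0.2031,0,0.35,-0.3],[-0.1088,0.2031,0,0.42,-0.3],[-0.1088,0.2031,0,0.49,-0.3],[-0.1088,0.2031,0,0.56,-0.3],[-0.1088,0.2031,0,0.63,-0.3],[-0.1088,0.2031,0,0.7,-0.3],[-0.1088,0.2031,0,0.75,-0.3],[-0.1088,0.2031,0,0.75,-0.3]]]'

```text
clock: 8.25
position: [0.6012, 0.1769, 0.1805]
ee_rot: [-0.001, 0.71, 0.705, -0.001]
contact_force: [-0.3, 0.2, 0.0]
width: 0.0553
gripper_force: 0.0
```

Run:
```python
from h import *
import cv2
plan(.053,.2,.0875,0)
im=manip.get_image("top")
c=im[130:260,195:415,::-1]; cv2.imwrite("pics/crop1.png",cv2.resize(c,(792,468),interpolation=cv2.INTER_CUBIC))
```

```text
[-0.0188  0.004   0.1163] twist -0.0002 at [0.05  0.215] 0.1805 [-0.3   0.19  0.  ] 0.0553 8.25
```

View pics/crop1.png

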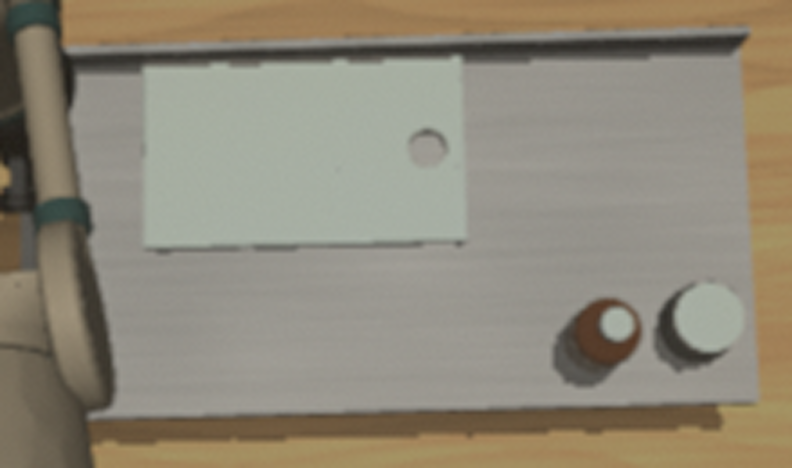

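The board now lies flush along the upstand: its back edge runs (143, 67)–(462, 58), parallel to the wall. I'll descend beyond its left end.

Call:
move_arm --deltas '[[[-0.018,0.004,0.03,0,-0.3],[-0.018,0.004,0.07,0,-0.3],[-0.018,0.004,0.1,0,-0.3],[-0.018,0.004,0.112,0,-0.3],[-0.018,0.004,0.1163,0,-0.3],[-0.018,0.004,0.1163,0,-0.3],[-0.018,0.004,0.1163,0,-0.3]]]'

```text
clock: 9.0
position: [0.6061, 0.1629, 0.0907]
ee_rot: [0.001, 0.709, 0.705, 0.001]
contact_force: [0.4, -0.5, -0.0]
width: 0.0559
gripper_force: 0.0
```

Run:
```python
from h import *
plan(.053,-.071,.0870,0)
cs=[ray(q,.088)[:2] for q in((143,67),(462,58),(467,242),(146,248))]
for c in cs: print(fr(c,O,A))
print(fr(ray((428,148),.088),O,A))
```

```text
[-0.3401 -0.0024  0.0044] twist -0.0001 at [0.055 0.201] 0.0907 [ 0.36 -0.47 -0.  ] 0.0559 9.0
[0.11561845 0.16337063]
[ 0.11617136 -0.05703889]
[-0.01217651 -0.05647056]
[-0.01109075  0.16245845]
[ 0.05360719 -0.03183908]
```

Call:
move_arm --deltas '[[[0,0,0.003,0,-0.3],[0,0,0.003,0,-0.3],[-0.01,0,0.003,0,-0.3],[-0.018,0,0.003,0,-0.3]]]'

```text
clock: 9.4
position: [0.605, 0.1476, 0.0873]
ee_rot: [0.0, 0.709, 0.705, 0.0]
contact_force: [0.1, -0.2, -0.4]
width: 0.0557
gripper_force: 0.0
```

Call:
move_arm --deltas '[[[-0.005,0,0,0,-0.3],[-0.01,0,0,0,-0.3],[-0.015,0,0,0,-0.3],[-0.02,0,0,0,-0.3],[-0.026,0,0,0,-0.3],[-0.032,0,0,0,-0.3],[-0.038,0,0,0,-0.3],[-0.044,0,0,0,-0.3],[-0.05,0,0,0,-0.3],[-0.056,0,0,0,-0.3],[-0.062,0,0,0,-0.3],[-0.068,0,0,0,-0.3]]]'

```text
clock: 10.6
position: [0.6046, 0.0935, 0.0871]
ee_rot: [-0.0, 0.71, 0.705, 0.0]
contact_force: [0.3, 2.4, 0.2]
width: 0.0557
gripper_force: 1.0
```

Call:
move_arm --deltas '[[[-0.006,0,0,0,-0.3],[-0.012,0,0,0,-0.3],[-0.018,0,0,0,-0.3],[-0.024,0,0,0,-0.3],[-0.03,0,0,0,-0.3],[-0.036,0,0,0,-0.3],[-0.042,0,0,0,-0.3],[-0.048,0,0,0,-0.3],[-0.054,0,0,0,-0.3],[-0.06,0,0,0,-0.3],[-0.066,0,0,0,-0.3],[-0.072,0,0,0,-0.3]]]'

```text
clock: 11.8
position: [0.6042, 0.0358, 0.0871]
ee_rot: [-0.0, 0.71, 0.705, 0.0]
contact_force: [-0.3, 2.1, 1.1]
width: 0.0553
gripper_force: 1.1
```

Run:
```python
from h import *
import cv2
plan(.053,-.071,.0870,0)
im=manip.get_image("top")
c=im[130:260,195:415,::-1]; cv2.imwrite("pics/crop2.png",cv2.resize(c,(792,468),interpolation=cv2.INTER_CUBIC))
```

```text
[-1.812e-01 -1.000e-03  1.000e-04] twist -0.0003 at [0.0539 0.074 ] 0.0871 [-0.32  2.12  1.11] 0.0553 11.8
```

View pics/crop2.png

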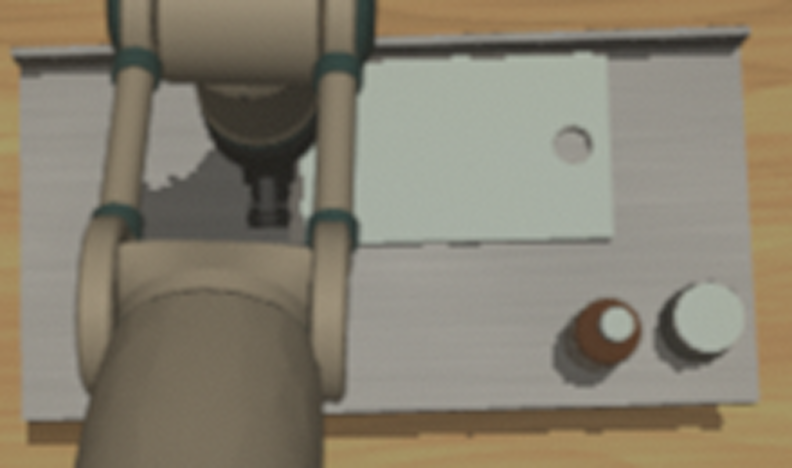

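The board stays flush. Its right end is at column ~610 and the ledge end at ~745. I'll continue.

Call:
move_arm --deltas '[[[-0.006,0,0,0,-0.3],[-0.012,0,0,0,-0.3],[-0.018,0,0,0,-0.3],[-0.024,0,0,0,-0.3],[-0.03,0,0,0,-0.3],[-0.036,0,0,0,-0.3],[-0.042,0,0,0,-0.3],[-0.048,0,0,0,-0.3],[-0.054,0,0,0,-0.3],[-0.06,0,0,0,-0.3],[-0.066,0,0,0,-0.3],[-0.072,0,0,0,-0.3]]]'

```text
clock: 13.05
position: [0.6037, -0.0218, 0.0871]
ee_rot: [-0.0, 0.71, 0.705, 0.0]
contact_force: [0.3, 1.7, -0.3]
width: 0.0556
gripper_force: 1.0
```

Call:
move_arm --deltas '[[[-0.006,0,0,0,-0.3],[-0.012,0,0,0,-0.3],[-0.018,0,0,0,-0.3],[-0.024,0,0,0,-0.3],[-0.03,0,0,0,-0.3],[-0.036,0,0,0,-0.3],[-0.042,0,0,0,-0.3],[-0.048,0,0,0,-0.3],[-0.054,0,0,0,-0.3],[-0.06,0,0,0,-0.3],[-0.066,0,0,0,-0.3],[-0.072,0,0,0,-0.3]]]'

```text
clock: 14.25
position: [0.6033, -0.0793, 0.0871]
ee_rot: [-0.0, 0.71, 0.705, 0.0]
contact_force: [-0.7, 1.6, 0.6]
width: 0.0557
gripper_force: 1.0
```

Run:
```python
from h import *
import cv2
plan(.053,-.071,.0870,0)
im=manip.get_image("top")
c=im[130:260,235:455,::-1]; cv2.imwrite("pics/crop3.png",cv2.resize(c,(792,468),interpolation=cv2.INTER_CUBIC))
```

```text
[-0.0373 -0.0009  0.0001] twist -0.0003 at [ 0.0538 -0.0412] 0.0871 [-0.72  1.55  0.63] 0.0557 14.25
```

View pics/crop3.png

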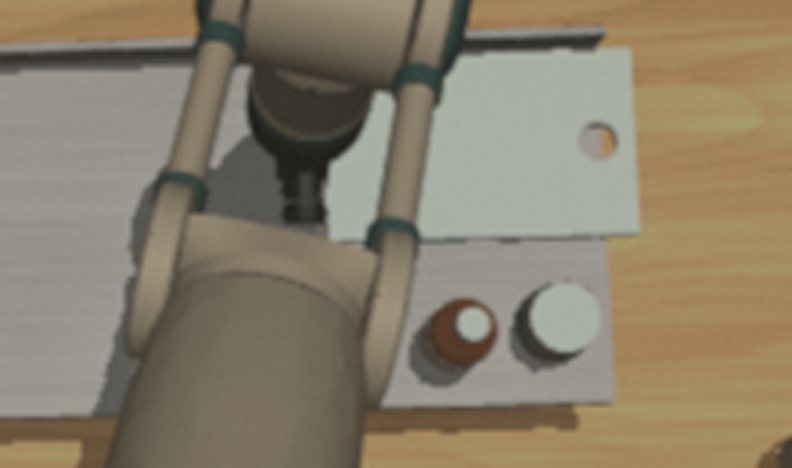

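The ledge end now passes through the middle of the hole at (598, 140). I need about 29 mm more.

Call:
move_arm --deltas '[[[-0.006,0,0,0,-0.3],[-0.012,0,0,0,-0.3],[-0.018,0,0,0,-0.3],[-0.024,0,0,0,-0.3],[-0.029,0,0,0,-0.3],[-0.033,0,0,0,-0.3],[-0.036,0,0,0,-0.3],[-0.036,0,0,0,-0.3]]]'

```text
clock: 15.1
position: [0.6032, -0.1084, 0.0871]
ee_rot: [0.0, 0.71, 0.705, -0.0]
contact_force: [0.2, 0.3, 0.1]
width: 0.0552
gripper_force: 0.1
```

Call:
move_arm --deltas '[[[0.006,0,0,0,-0.3],[0.02,0,0,0,-0.3],[0.04,0,0,0,-0.3],[0.04,0,-0.05,0,-0.3],[0.04,0,-0.11,0,-0.3],[0.1,0,-0.17,0,-0.3],[0.16,0,-0.2,0,-0.3],[0.22,0,-0.2,0,-0.3],[0.28,0,-0.2,0,-0.3],[0.34,0,-0.2,0,-0.3],[0.4,0,-0.2,0,-0.3],[0.4,0,-0.2,0,-0.3]]]'

```text
clock: 16.3
position: [0.6039, 0.2191, 0.247]
ee_rot: [-0.001, 0.707, 0.707, 0.001]
contact_force: [0.5, 0.6, -0.4]
width: 0.0554
gripper_force: 0.0
```

Run:
```python
from h import *
import cv2
plan(.053,-.071,.0870,0)
im=manip.get_image("top")
c=im[130:260,235:455,::-1]; cv2.imwrite("pics/crop4.png",cv2.resize(c,(792,468),interpolation=cv2.INTER_CUBIC))
```

```text
[-0.411  -0.0016  0.1986] twist 0.0027 at [0.0525 0.2573] 0.247 [ 0.54  0.59 -0.44] 0.0554 16.3
```

View pics/crop4.png

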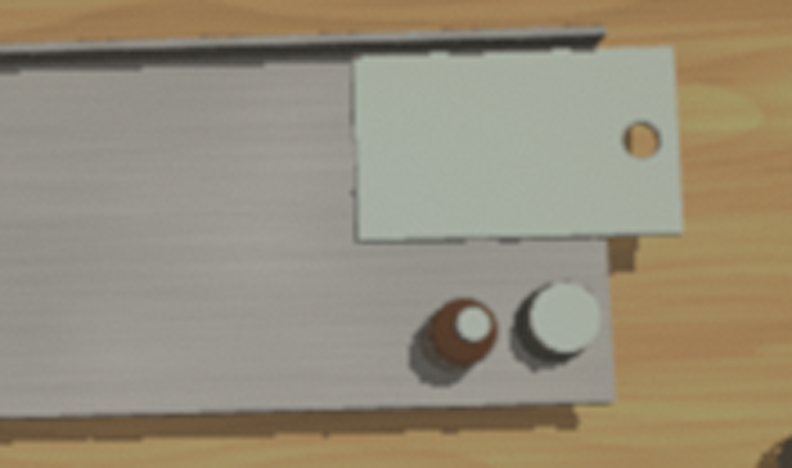

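The hole is wholly past the ledge end (623–660 against ~602), and the bottle and tub haven't moved. I'll check flushness numerically.

Run:
```python
from h import *
import cv2
im=manip.get_image("top");g=im.astype(float).mean(2)
def edge(us,v0,v1,sgn,z):
    P=[]
    for u in us:
        d=sgn*np.diff(g[v0:v1,u]);k=int(d.argmax());w=np.clip(d[max(k-1,0):k+2],0,None)
        v=v0+.5+(w*np.arange(max(k-1,0),max(k-1,0)+len(w))).sum()/w.sum()
        P.append(fr(ray((u,v),z,s=1,o=(0,0)),O,A))
    P=np.array(P);c=np.polyfit(P[:,1],P[:,0],1);r=P[:,0]-np.polyval(c,P[:,1]);m=abs(r)<.002
    c=np.polyfit(P[m,1],P[m,0],1);return c.round(4),np.polyval(c,-.19).round(4)
print("board front",edge(range(338,420),188,205,-1,.088))
print("board back",edge(range(338,420),139,150,1,.088))
print("ledge front",edge(range(220,400),236,252,-1,.08))
```

```text
board front (array([ 0.0025, -0.0102]), np.float64(-0.0107))
board back (array([-0.0057,  0.1169]), np.float64(0.1179))
ledge front (array([-0.0037, -0.125 ]), np.float64(-0.1243))
```

Run:
```python
from h import *
import cv2
def edge(g,o,us,v0,v1,sgn,z):
    P=[]
    for u in us:
        d=sgn*np.diff(g[v0-o[1]:v1-o[1],u-o[0]]);k=int(d.argmax());a=max(k-1,0);w=np.clip(d[a:k+2],0,None)
        v=v0+.5+(w*np.arange(a,a+len(w))).sum()/w.sum()
        P.append(fr(ray((u,v),z,s=1,o=(0,0)),O,A))
    P=np.array(P);c=np.polyfit(P[:,1],P[:,0],1);m=abs(P[:,0]-np.polyval(c,P[:,1]))<.002
    c=np.polyfit(P[m,1],P[m,0],1);y=P[m,1].mean();return round(c[0],4),np.polyval(c,y).round(4)
for f,o,us in(("crop0",(195,130),range(238,322)),("crop1",(195,130),range(238,322)),("crop2",(195,130),range(300,362)),("crop3",(235,130),range(362,408)),("crop4",(235,130),range(338,420))):
    g=cv2.resize(cv2.imread(f"pics/{f}.png"),(220,130),interpolation=cv2.INTER_AREA).astype(float).mean(2)
    lo=(212,226) if f=="crop0" else (190,205)
    b=(158,172) if f=="crop0" else (139,152)
    print(f,"front",edge(g,o,us,*lo,-1,.088),"back",edge(g,o,us,*b,1,.088),"wall top outer",edge(g,o,range(o[0]+90,o[0]+165),132,143,1,.11))
```

```text
crop0 front (np.float64(0.0103), np.float64(-0.0589)) back (np.float64(0.0121), np.float64(0.0699)) wall top outer (np.float64(-0.0104), np.float64(0.1276))
crop1 front (np.float64(-0.0025), np.float64(-0.0098)) back (np.float64(-0.0026), np.float64(0.117)) wall top outer (np.float64(-0.0093), np.float64(0.1276))
 ** On entry to DLASCL parameter number  4 had an illegal value
 ** On entry to DLASCL parameter number  4 had an illegal value
 ** On entry to DLASCL parameter number  4 had an illegal value
 ** On entry to DLASCL parameter number  4 had an illegal value
 ** On entry to DLASCL parameter number  5 had an illegal value
 ** On entry to DLASCL parameter number  4 had an illegal value<stdin>:7: RuntimeWarning: invalid value encountered in scalar divide
Traceback (most recent call last):
numpy.linalg.LinAlgError: SVD did not converge in Linear Least Squares
```

```bash
python3 -c "
from rig import manip
print(manip.sign_off())"
```

```text
the job is handed in; nothing more can be done
None
```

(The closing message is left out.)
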